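# Dispense one bottle seal and push it onto the mark

### The job

Press the blue plunger of the seal dispenser right down once and let it come up again, so that a single orange seal slides out in front. Then push that seal gently along the worktop with the fingertips until it lies wholly on the round white spot with the yellow rim, and leave it there. Do not pick up, pinch or tip the seal, leave the other seals in the dispenser, and leave the dish, timer, bottle, beaker and tape where they stand.

Things in the scene. Friction and masses are not known exactly. Their poses are not given: they have to be found in the camera images.
- dispenser: the seal dispenser, fixed to the worktop. Origin on the worktop, on the axis of its clear upright tube (41 mm across, 53 mm high), which holds three stacked seals; its +x axis points from the tube back to the grey housing (x 21 to 94 mm, 66 mm wide at its foot, 38 mm high; the plunger stands on it at x = 62 mm). The lowest seal comes out at the foot of the tube, along the -x axis.
- plunger_top (a point): centre of the top of the blue plunger cap, 36 mm across; 66 mm above the worktop when up. It is pressed straight down.
- plunger (a joint): plunger travel in m: 0 up, 0.020 fully down at a hard stop. A spring lifts it; about 2 N to start, 5 N to hold fully down, more when fast. It drives a hidden blade, 3 mm per mm, that pushes the lowest seal out along the dispenser's -x axis, to lie on the worktop 55 mm (up to 65 if pressed fast) from the tube axis. The next seal drops when the plunger is let up.
- seal_0_center (a point): centre (half-way up) of the lowest seal, the one that comes out: an orange disc with a white dot on top, 30 mm across, 12 mm thick, 20 g, lying flat; its centre is 6 mm above the worktop
- seal_1_center (a point): centre of the second seal (same size), on top of the lowest at the start; stays in the dispenser
- seal_2_center (a point): centre of the third seal (same size), uppermost; stays in the dispenser
- spot: the mark on the worktop: flat white disc with a yellow rim, 90 mm across over the rim, under 1 mm thick and with nothing to bump against; origin at its centre. It may lie to the left or the right of the dispenser.
- petri_dish: flat clear round dish 64 mm across, 13 mm high, origin at the centre of its underside; a bystander, leave it
- beaker_50: small glass beaker, 50 mm wide, 58 mm high, origin at the centre of its underside; bystander
- bottle_100a: lab bottle with a blue cap, 57 mm across, 111 mm high, origin at the centre of its underside; bystander
- timer: white bench timer, 62x66x16 mm, origin at the centre of its underside; bystander
- tape_roll: roll of tan tape lying flat, 98 mm across, 25 mm high, origin at the centre of its underside; bystander
- dosing_pump: cream dosing pump standing on the worktop at the robot's left, about 452 mm long (x), 185 mm wide, 265 mm high, fixed; origin at the middle of its footprint; an obstacle to move round or over
- seal_0: the lowest seal itself, origin at the centre of its underside, z axis up
Things that resemble listed ones, but are neither listed nor needed, are in the scene too. Leave any red look-alike of the dispenser alone.

How it is judged (in metres and radians):
On the way, in this order (a step that is already met when the one before it is completed fails the run):
1. the plunger is pressed down and has driven the lowest seal clear of the tube (value of joint plunger above 0.013 m and x of seal_0_center in the frame of dispenser below -0.042 m), for 0.05 s.
2. the plunger is up again, one seal out, the two others still in the dispenser (value of joint plunger below 0.003 m and x of seal_0_center in the frame of dispenser below -0.038 m and horizontal distance between each of seal_1_center, seal_2_center and dispenser below 0.012 m), for 0.1 s.
3. the seal lies on the spot (horizontal distance between seal_0_center and spot below 0.03 m), for 0.1 s.
At the end, for the whole second after the job is handed in: The ejected seal lies flat and at rest, its centre within 30 mm of the centre of the spot (so that it is wholly on it); the plunger is up; the two other seals are in the dispenser, within 12 mm of its tube axis; the dish, beaker, bottle, timer and tape are within 20 mm of where they stood (horizontal distance between seal_0_center and spot below 0.03 m and height (world z) of seal_0_center below 0.009 m and angle between seal_0_center's own z axis and vertical below 0.1 rad and linear speed of seal_0 below 0.01 m/s and value of joint plunger below 0.003 m and horizontal distance between each of seal_1_center, seal_2_center and dispenser below 0.012 m and distance of each of petri_dish, beaker_50, bottle_100a, timer, tape_roll from where it was at the start of the episode below 0.02 m); the robot touches nothing.
It fails at once if the ejected seal is lifted (its centre over 16 mm above the worktop) or tipped by more than 0.5 rad (height (world z) of seal_0_center above 0.016 m or angle between seal_0_center's own z axis and vertical above 0.5 rad).
It fails at once if the seal is squeezed or pressed with more than 15 N by the fingers (contact force between the fingers and seal_0 above 15 N).
It fails at once if a second seal comes out of the dispenser, in front or at the top (horizontal distance between any of seal_1_center, seal_2_center and dispenser above 0.03 m or height (world z) of seal_1_center above 0.035 m or height (world z) of seal_2_center above 0.047 m).
It fails at once if the plunger is pressed again after the seal was pushed away (value of joint plunger above 0.008 m and horizontal distance between seal_0_center and dispenser above 0.09 m).
It fails at once if the dish, beaker, bottle, timer or tape is moved by more than 20 mm (distance of any of petri_dish, beaker_50, bottle_100a, timer, tape_roll from where it was at the start of the episode above 0.02 m).
It also fails if it takes over 64 s, if anything falls off the work surface, if the arm or the gripper's body presses on something with over 40 N, if the wrist force passes 120 N, or if a joint passes its speed limit or range.

### The arm

A 7-joint arm with a two-finger parallel gripper is mounted at the origin on a cart in front of the work surface, level with it; the furniture and walls round the work are solid. World frame = base frame: x ahead of the robot, y to its left, z up, the work surface at z = 0. Lengths are in mm, angles in rad, forces in N, time in s.
With the tool pointing down it reaches from about 400 to 875 mm from the base axis. Payload 4.4 kg.
Tool frame: the origin (TCP) lies midway between the tips of the shut fingers; the grasp point (between the pads) lies 19 mm behind it; z points along the fingers, y is the line along which they close (so a half turn about z gives the same grasp; the last joint's range is limited). The gripper opens to 85 mm and grips with 20 to 120 N. Pads are 22 mm wide; open, the fingers measure 114 mm over their backs; the gripper's body (76 mm by 85 mm) begins 54 mm behind the grasp point. The pads swing forward as they close: fully open they stand 13 mm farther back than shut.
Start: joints at [1.22, 0.628, 0.038, 1.517, -0.027, 0.996, -0.02], TCP at [182.655, -623.823, 231.313] pointing down, gripper open.
Joint ranges: [-3.06, 3.06], [-0.37, 2.12], [-1.25, 1.32], [0.18, 2.47], [-1.1, 4.24], [0.23, 1.98], [-2.94, 2.94]. Speed limits (rad/s): [2.57, 2.57, 3.14, 3.14, 3.14, 3.14, 3.14].

### API

Orientations are given as [roll, pitch, yaw] about the fixed x, y, z axes, in that order (R = Rz(yaw) Ry(pitch) Rx(roll)).
In Python, from cell import read_state, get_image, finish_job gives the robot as it stands.
- The arm moves only by the tool send_rows, never from a script. Its argument "series" is a list of rows, each an object of numbers: "ax", "ay", "az": the turn, a rotation vector about the tool's x, y, z in rad; "dx", "dy", "dz": the shift along the tool's x, y, z in cm; "hand": the closure, from 0 (fully open) to 1 (shut). In form: [{"ax": .., "ay": .., "az": .., "dx": .., "dy": .., "dz": .., "hand": ..}, ...]. A call has 1 to 10 rows; each row is the pose to reach, as a shift and turn from the pose commanded when the call began, along the tool's axes at that moment; what a row does not reach only later rows make up. A row lasts 1/10 s, in which the tool goes at most 50 mm and 8.59 degrees, less where a joint would pass 70% of its speed; a pose out of reach is approached as far as the arm can. A call with a gripper value outside its range is refused whole. The fingers move at their own pace and stop on an object; the grip force is fixed at half the most. Time passes only in rows, so rows that repeat a pose let the fingers close. It gives the time, the measured TCP pose, the force, the opening and the grip force at its end, in the units of the state.
- read_state(): the state, without advancing time (a new reading comes with each control period).
- get_image(name): name is "side" or "top" or "wrist"; returns a dict with "pixels" (420x560x3 uint8, red, green, blue), "mtx" (3x3 intrinsics, pixels), "k1" (the pictures are not rectified: a ray, as slopes to the right and down, at radius r is drawn at 1 + k1 r^2 times it, then the intrinsics apply), "R" (3x3) and "t" (3): a world point X has camera coordinates R X + t. Camera axes: x right, y down, z forward; pixel columns grow to the right and rows downward; lengths in mm; the calibration is good to about 2 mm. A picture is of the moment at which its call begins. There is no depth.
- finish_job(): hands the job in; it is judged then, once.
The state is a dict: "clock": time; "qpos": joint angles; "qd": joint speeds; "tau": joint torques, N m; "eef_pos": TCP position; "tool_rot": TCP orientation; "force": force on the tool from outside, world axes, zero at the start; "torque": the same for the moment, N m; "width": finger opening in mm; "gripper_force": force on a finger pad.
Only numpy, scipy, OpenCV 4.12 (cv2) and the standard library are available. Lean on these libraries where they do the work, as an engineer would, in place of code of your own. Each camera call takes 0.05 s, during which the arm holds its last target. There are 200 camera calls.

## Working session

There is one attempt and no reset: what is moved stays moved. The work goes in short steps, Python scripts to look and compute and a tool call to move; the robot and the scene stay as the last step left them, time stands still between calls to the robot, and variables do not carry over. Pictures are saved under pics/ and viewed, at most 10 in all, crops included, and the job is handed in when it is done.

Besides the shell and the picture viewer there is one more tool, called after "Emit:" in YAML: its name, and indented under it one key for each argument. send_rows: Moves the arm, as the interface text tells. Its arguments: {"type":"object","properties":{"series":{"type":"array","items":{"type":"object","properties":{"ax":{"type":"number"},"ay":{"type":"number"},"az":{"type":"number"},"dx":{"type":"number"},"dy":{"type":"number"},"dz":{"type":"number"},"hand":{"type":"number"}}}}},"required":["series"]}

```bash
mkdir -p pics; cat > h.py <<'E'
import numpy as np, cv2, pickle
from cell import read_state, get_image, finish_job
def snap(n,f=None):
    im=get_image(n)
    for k in('mtx','R','t'): im[k]=np.array(im[k],float)
    im['pixels']=np.array(im['pixels'],np.uint8)
    if f: cv2.imwrite(f'pics/{f}.png',im['pixels'][...,::-1]); pickle.dump(im,open(f'{f}.pkl','wb'))
    return im
def load(f): return pickle.load(open(f'{f}.pkl','rb'))
def ray(im,u,v):
    k=im['k1']; p=cv2.undistortPoints(np.array([[[u,v]]],float),im['mtx'],np.array([k,0,0,0,0.]))[0,0]
    return -im['R'].T@im['t'].ravel(), im['R'].T@np.array([p[0],p[1],1])
def onz(im,u,v,z=0):
    c,d=ray(im,u,v); return c+d*(z-c[2])/d[2]
def proj(im,X):
    p=im['R']@np.array(X,float)+im['t'].ravel(); x=p[:2]/p[2]; x=x*(1+im['k1']*(x@x)); return (im['mtx']@[x[0],x[1],1])[:2]
E
python3 - <<'E'
from h import *
import numpy as np
a=snap('top','top0');b=snap('side','side0')
for i in(a,b): print(i['mtx'].round(1).tolist(),i['k1'],(-i['R'].T@i['t'].ravel()).round(0))
print(read_state())
E
```

```text
[[391.9, 0.0, 281.4], [0.0, 391.9, 213.3], [0.0, 0.0, 1.0]] -0.019782985219192712 [ 395.   59. 1043.]
[[434.7, 0.0, 274.0], [0.0, 434.7, 208.9], [0.0, 0.0, 1.0]] 0.015123542518804711 [ 637. -861.  796.]
{'clock': 0.1, 'qpos': array([ 1.22020998,  0.6292513 ,  0.03846003,  1.5182586 , -0.02699162,
        0.99629171, -0.01997968]), 'qd': array([ 0.00079008, -0.00201298,  0.0002383 , -0.00315473, -0.00100185,
        0.00063883,  0.00169035]), 'tau': array([ 3.17665421e-03, -5.64524996e+01,  1.23130683e+00, -1.93968379e+01,
        1.15042424e-02,  5.50220691e-03, -1.30211106e-05]), 'eef_pos': array([ 182.48272339, -623.28409065,  230.4858435 ]), 'tool_rot': array([-3.13990240e+00,  3.26001037e-05,  2.84799112e-01]), 'force': array([-0.18510233, -0.52596408,  0.49039325]), 'torque': array([-0.00873833,  0.05331186, -0.01114014]), 'gripper_force': 0.0, 'width': 85.64038565440596}
```

View pics/top0.png

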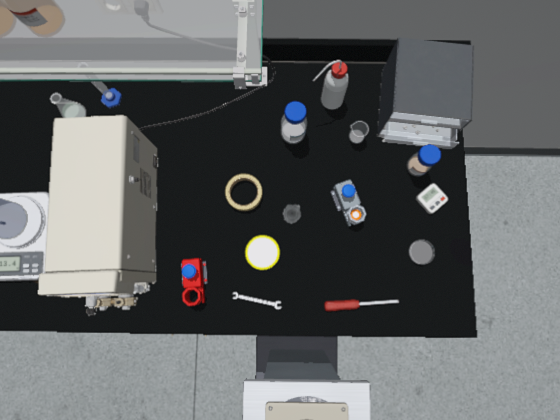

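View pics/side0.png

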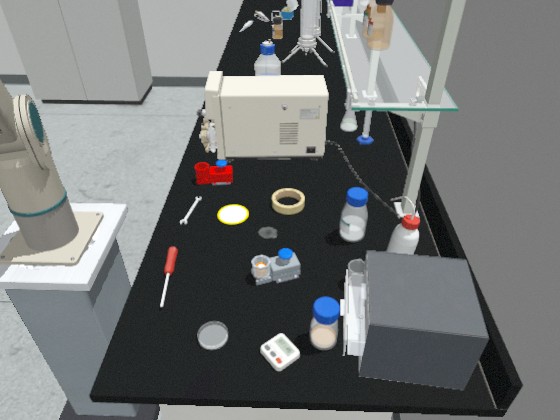

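The blue-capped candidates for the plunger, in the top view, are:
- the grey dispenser: plunger (348,192), tube with orange seals (357,214)
- the red look-alike at (190,280), to be left alone
- the bottle caps at (295,112) and (430,154)
- the blue thing at (111,98)

I choose the grey one. The spot is at (262,252), and an unlisted dark object sits at (291,213). Next I'll measure and check with a crop.

```bash
python3 - <<'E'
from h import *
a=load('top0');b=load('side0')
def blob(im,lo,hi,box):
    u0,v0,u1,v1=box; h=cv2.cvtColor(im['pixels'],cv2.COLOR_RGB2HSV); m=cv2.inRange(h,lo,hi)[v0:v1,u0:u1]
    n,l,s,c=cv2.connectedComponentsWithStats(m); k=1+np.argmax(s[1:,4]); return c[k]+[u0,v0],s[k]
def tri(p,q):
    (c1,d1),(c2,d2)=ray(a,*p),ray(b,*q)
    A=np.c_[d1,-d2]; s=np.linalg.lstsq(A,c2-c1,rcond=None)[0]; x,y=c1+s[0]*d1,c2+s[1]*d2; return ((x+y)/2).round(1),np.linalg.norm(x-y).round(1)
B=((105,120,60),(125,255,255));O=((5,90,90),(20,255,255));Y=((24,120,120),(35,255,255))
p,s=blob(a,*B,(330,175,365,205));q,t=blob(b,*B,(272,240,298,268));print('plunger',p,s,q,t,tri(p,q),onz(a,*p,66),onz(b,*q,66))
p,s=blob(a,*O,(340,200,372,230));q,t=blob(b,*O,(248,250,275,285));print('orange',p,s,q,t,tri(p,q),onz(a,*p,36),onz(b,*q,36))
for im,bx in((a,(235,225,290,280)),(b,(210,195,260,230))):
    u0,v0,u1,v1=bx;h=cv2.cvtColor(im['pixels'],cv2.COLOR_RGB2HSV);m=cv2.inRange(h,*Y)[v0:v1,u0:u1]
    c=max(cv2.findContours(m,0,2)[0],key=cv2.contourArea); P=np.array([onz(im,*(x[0]+[u0,v0]))[:2] for x in c],np.float32)
    print('spot',cv2.minEnclosingCircle(P))
print('knob',onz(a,291,213,10),onz(b,268,232,10))
c1=cv2.resize(a['pixels'][150:270,240:390],None,fx=4,fy=4,interpolation=2)[:480];c2=cv2.resize(b['pixels'][240:290,240:305],None,fx=3,fy=3)
c1[:150,:195]=c2
cv2.imwrite('pics/crop.png',c1[...,::-1])
E
```

```text
plunger [348.29801325 190.39072848] [ 12   9  14  14 151] [284.56976744 252.90697674] [ 6  7 15 12 86] (array([ 629.6, -104.4,   63.9]), np.float64(1.2)) [ 629.66944413 -103.898768     66.        ] [ 629.00168313 -106.76816586   66.        ]
orange [355.93333333 213.9       ] [11  9 11 11 60] [260.35 263.4 ] [ 8 12 10  4 20] (array([ 571.8, -125.6,   47.7]), np.float64(0.6)) [ 574.15036204 -127.74072719   36.        ] [ 570.47328625 -114.26123793   36.        ]
spot ((475.1836242675781, 117.14022064208984), 46.62908172607422)
spot ((472.8304138183594, 120.16688537597656), 48.168975830078125)
knob [579.185184    41.17775694  10.        ] [581.54625807  31.24615747  10.        ]
```

View pics/crop.png

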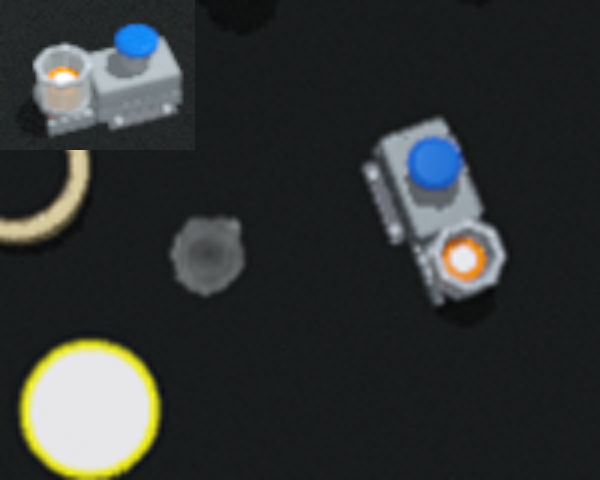

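The crop confirms the grey dispenser with the blue plunger at top (348,190) and the tube with the orange seal and white dot at (356,214). The spot is plain white with a yellow rim at (262,252). Now I'll move above the plunger with the fingers shut.

Emit:
send_rows:
  series:
    - {"dx": 4,"dy": -2.6,"az": -0.1,"hand": 1}
    - {"dx": 8,"dy": -5.2,"az": -0.2,"hand": 1}
    - {"dx": 12,"dy": -7.8,"az": -0.3,"hand": 1}
    - {"dx": 16,"dy": -10.4,"az": -0.42,"hand": 1}
    - {"dx": 20,"dy": -13,"az": -0.54,"hand": 1}
    - {"dx": 24,"dy": -15.6,"az": -0.66,"hand": 1}
    - {"dx": 28,"dy": -18.2,"az": -0.78,"hand": 1}
    - {"dx": 32,"dy": -20.8,"az": -0.9,"hand": 1}
    - {"dx": 36,"dy": -23.4,"az": -1.0,"hand": 1}
    - {"dx": 40,"dy": -26,"az": -1.1,"hand": 1}

```text
invalid input at $.series[0]: expected keys ax, ay, az, dx, dy, dz, hand
```

```bash
cat >> h.py <<'E'
def go(x,y,z,yaw):
    "dx,dy,dz cm, turn (rotation vector) from measured pose to a tool-down pose"
    from scipy.spatial.transform import Rotation as Q
    s=read_state(); R=Q.from_euler('xyz',s['tool_rot']); d=R.inv().apply(np.array([x,y,z])-s['eef_pos'])/10
    print('pos',s['eef_pos'].round(1),s['tool_rot'].round(3),'t',s['clock'],'F',s['force'].round(1),'w',round(s['width'],1))
    print('d',d.round(2),'a',(R.inv()*Q.from_euler('xyz',[np.pi,0,yaw])).as_rotvec().round(3))
E
python3 -c "
from h import *
go(629.5,-104.5,130,1.745)"
```

```text
pos [ 182.5 -623.3  230.5] [-3.14   0.     0.285] t 0.1 F [-0.2 -0.5  0.5] w 85.6
d [ 57.48 -37.21  10.11] a [-1.00e-03 -1.00e-03 -1.46e+00]
```

Emit:
send_rows:
  series:
    - {"dx": 4,"dy": -2.6,"dz": 0,"ax": 0,"ay": 0,"az": -0.1,"hand": 1}
    - {"dx": 8,"dy": -5.2,"dz": 0,"ax": 0,"ay": 0,"az": -0.2,"hand": 1}
    - {"dx": 12,"dy": -7.8,"dz": 0,"ax": 0,"ay": 0,"az": -0.3,"hand": 1}
    - {"dx": 16,"dy": -10.4,"dz": 0,"ax": 0,"ay": 0,"az": -0.42,"hand": 1}
    - {"dx": 20,"dy": -13,"dz": 0,"ax": 0,"ay": 0,"az": -0.54,"hand": 1}
    - {"dx": 24,"dy": -15.6,"dz": 0,"ax": 0,"ay": 0,"az": -0.66,"hand": 1}
    - {"dx": 28,"dy": -18.2,"dz": 0,"ax": 0,"ay": 0,"az": -0.78,"hand": 1}
    - {"dx": 32,"dy": -20.8,"dz": 0,"ax": 0,"ay": 0,"az": -0.9,"hand": 1}
    - {"dx": 36,"dy": -23.4,"dz": 0,"ax": 0,"ay": 0,"az": -1.0,"hand": 1}
    - {"dx": 40,"dy": -26,"dz": 0,"ax": 0,"ay": 0,"az": -1.1,"hand": 1}

```text
clock: 1.1
eef_pos: [494.2, -260.4, 231.1]
tool_rot: [-3.141, 0.0, 1.389]
force: [0.1, -1.2, 0.5]
width: -0.1
gripper_force: 0.0
```

```bash
python3 -c "
from h import *
go(629.5,-104.5,130,1.745)"
```

```text
pos [ 494.2 -260.4  231.1] [-3.141  0.     1.389] t 1.1 F [ 0.1 -1.2  0.5] w -0.1
d [17.78 10.48 10.11] a [-0.    -0.    -0.356]
```

Emit:
send_rows:
  series:
    - {"dx": 4,"dy": 2.4,"dz": 1,"ax": 0,"ay": 0,"az": -0.08,"hand": 1}
    - {"dx": 8,"dy": 4.7,"dz": 3,"ax": 0,"ay": 0,"az": -0.16,"hand": 1}
    - {"dx": 12,"dy": 7.1,"dz": 5,"ax": 0,"ay": 0,"az": -0.24,"hand": 1}
    - {"dx": 15,"dy": 9,"dz": 7,"ax": 0,"ay": 0,"az": -0.31,"hand": 1}
    - {"dx": 17.8,"dy": 10.5,"dz": 9,"ax": 0,"ay": 0,"az": -0.356,"hand": 1}
    - {"dx": 17.8,"dy": 10.5,"dz": 10.1,"ax": 0,"ay": 0,"az": -0.356,"hand": 1}
    - {"dx": 17.8,"dy": 10.5,"dz": 10.1,"ax": 0,"ay": 0,"az": -0.356,"hand": 1}
    - {"dx": 17.8,"dy": 10.5,"dz": 10.1,"ax": 0,"ay": 0,"az": -0.356,"hand": 1}

```text
clock: 1.9
eef_pos: [628.8, -108.1, 130.2]
tool_rot: [-3.14, 0.001, 1.739]
force: [-0.1, -0.1, 0.2]
width: 0.2
gripper_force: 0.0
```

```bash
python3 -c "
from h import *
go(629.5,-104.5,70,1.745)
i=snap('wrist','wrist1')
print(proj(i,[629.5,-104.5,66]))"
```

```text
pos [ 628.8 -108.1  130.2] [-3.140e+00  1.000e-03  1.739e+00] t 1.9 F [-0.1 -0.1  0.2] w 0.2
d [0.35 0.14 6.02] a [-0.001  0.001 -0.006]
[281.04514893 218.44519141]
```

View pics/wrist1.png

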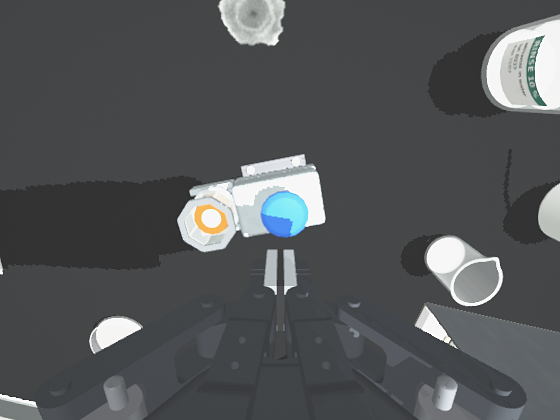

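The wrist view shows the plunger at (285,213), close to the projected (281,218), and the tube with the orange seal at (209,220). Pressing slowly.

Emit:
send_rows:
  series:
    - {"dx": 0.4,"dy": 0.25,"dz": 2.5,"ax": 0,"ay": 0,"az": 0,"hand": 1}
    - {"dx": 0.4,"dy": 0.25,"dz": 5,"ax": 0,"ay": 0,"az": 0,"hand": 1}
    - {"dx": 0.4,"dy": 0.25,"dz": 6,"ax": 0,"ay": 0,"az": 0,"hand": 1}
    - {"dx": 0.4,"dy": 0.25,"dz": 6.3,"ax": 0,"ay": 0,"az": 0,"hand": 1}
    - {"dx": 0.4,"dy": 0.25,"dz": 6.6,"ax": 0,"ay": 0,"az": 0,"hand": 1}
    - {"dx": 0.4,"dy": 0.25,"dz": 6.9,"ax": 0,"ay": 0,"az": 0,"hand": 1}
    - {"dx": 0.4,"dy": 0.25,"dz": 7.2,"ax": 0,"ay": 0,"az": 0,"hand": 1}
    - {"dx": 0.4,"dy": 0.25,"dz": 7.5,"ax": 0,"ay": 0,"az": 0,"hand": 1}
    - {"dx": 0.4,"dy": 0.25,"dz": 7.8,"ax": 0,"ay": 0,"az": 0,"hand": 1}
    - {"dx": 0.4,"dy": 0.25,"dz": 8.1,"ax": 0,"ay": 0,"az": 0,"hand": 1}

```text
clock: 2.95
eef_pos: [632.0, -102.8, 49.9]
tool_rot: [3.14, 0.001, 1.74]
force: [-1.2, -1.5, 5.0]
width: 0.2
gripper_force: 2.6
```

Emit:
send_rows:
  series:
    - {"dx": 0,"dy": 0,"dz": 0.2,"ax": 0,"ay": 0,"az": 0,"hand": 1}
    - {"dx": 0,"dy": 0,"dz": 0.35,"ax": 0,"ay": 0,"az": 0,"hand": 1}
    - {"dx": 0,"dy": 0,"dz": 0.45,"ax": 0,"ay": 0,"az": 0,"hand": 1}
    - {"dx": 0,"dy": 0,"dz": 0.45,"ax": 0,"ay": 0,"az": 0,"hand": 1}

```text
clock: 3.35
eef_pos: [632.0, -102.8, 45.8]
tool_rot: [3.141, 0.001, 1.74]
force: [-1.9, -2.0, 9.0]
width: 0.3
gripper_force: 4.3
```

Emit:
send_rows:
  series:
    - {"dx": 0,"dy": 0,"dz": -0.5,"ax": 0,"ay": 0,"az": 0,"hand": 1}
    - {"dx": 0,"dy": 0,"dz": -1,"ax": 0,"ay": 0,"az": 0,"hand": 1}
    - {"dx": 0,"dy": 0,"dz": -1.5,"ax": 0,"ay": 0,"az": 0,"hand": 1}
    - {"dx": 0,"dy": 0,"dz": -2,"ax": 0,"ay": 0,"az": 0,"hand": 1}
    - {"dx": 0,"dy": 0,"dz": -2.5,"ax": 0,"ay": 0,"az": 0,"hand": 1}
    - {"dx": 0,"dy": 0,"dz": -4,"ax": 0,"ay": 0,"az": 0,"hand": 1}
    - {"dx": 0,"dy": 0,"dz": -6,"ax": 0,"ay": 0,"az": 0,"hand": 1}
    - {"dx": 0,"dy": 0,"dz": -8.5,"ax": 0,"ay": 0,"az": 0,"hand": 0.75}
    - {"dx": 0,"dy": 0,"dz": -8.5,"ax": 0,"ay": 0,"az": 0,"hand": 0.75}

```text
clock: 4.25
eef_pos: [634.0, -101.8, 134.1]
tool_rot: [3.135, 0.001, 1.741]
force: [0.3, 0.7, -0.5]
width: 21.4
gripper_force: 0.0
```

```bash
python3 - <<'E'
from h import *
for n,bx in(('top',(335,195,395,260)),('side',(220,240,275,300)),('wrist',(60,120,260,300))):
    i=snap(n,n+'2');u0,v0,u1,v1=bx;h=cv2.cvtColor(i['pixels'],cv2.COLOR_RGB2HSV);m=cv2.inRange(h,(5,90,90),(22,255,255))[v0:v1,u0:u1]
    for c in cv2.findContours(m,0,2)[0]:
        if cv2.contourArea(c)>15:
            P=np.array([onz(i,*(x[0]+[u0,v0]),12)[:2] for x in c],np.float32); print(n,cv2.contourArea(c),c.mean((0,1))+[u0,v0],cv2.minEnclosingCircle(P))
go(522,-220,120,1.745)
i=load('wrist2');cv2.imwrite('pics/c2.png',np.hstack([i['pixels'],cv2.resize(load('top2')['pixels'][180:285,330:390],(240,420))])[...,::-1])
E
```

```text
top 92.0 [360.53846154 235.61538462] ((521.71728515625, -144.6842803955078), 15.782856941223145)
top 34.0 [355.12 214.56] ((576.7923583984375, -130.99276733398438), 15.131017684936523)
side 120.0 [239.04761905 279.14285714] ((521.759765625, -148.00694274902344), 20.299007415771484)
wrist 531.0 [206.75 223.35] ((569.1616821289062, -131.94468688964844), 15.545753479003906)
wrist 849.0 [158.54166667 221.83333333] ((523.9125366210938, -141.26466369628906), 17.681001663208008)
pos [ 631.  -102.   129.9] [-3.141 -0.     1.741] t 4.4 F [0.4 0.5 0.4] w 21.3
d [ -9.79 -12.74   1.  ] a [-0.    -0.    -0.004]
```

View pics/c2.png

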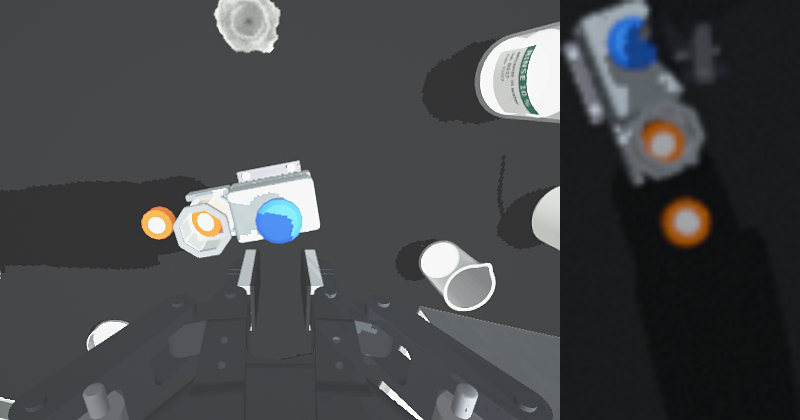

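The seal lies flat in front of the tube at wrist (158,222), about (522,-146). The remaining seals are in the tube, and the plunger is up. Now I'll go behind the seal on its -y side with the fingers about 21 mm apart, so the two tips form a cradle.

Emit:
send_rows:
  series:
    - {"dx": -2,"dy": -3,"dz": 0,"ax": 0,"ay": 0,"az": 0,"hand": 0.75}
    - {"dx": -4.5,"dy": -7,"dz": 0,"ax": 0,"ay": 0,"az": 0,"hand": 0.75}
    - {"dx": -7,"dy": -10.5,"dz": 0,"ax": 0,"ay": 0,"az": 0,"hand": 0.75}
    - {"dx": -7.7,"dy": -11.6,"dz": 1,"ax": 0,"ay": 0,"az": 0,"hand": 0.75}
    - {"dx": -7.7,"dy": -11.6,"dz": 4,"ax": 0,"ay": 0,"az": 0,"hand": 0.75}
    - {"dx": -7.7,"dy": -11.6,"dz": 7,"ax": 0,"ay": 0,"az": 0,"hand": 0.75}
    - {"dx": -7.7,"dy": -11.6,"dz": 10,"ax": 0,"ay": 0,"az": 0,"hand": 0.75}
    - {"dx": -7.7,"dy": -11.6,"dz": 10,"ax": 0,"ay": 0,"az": 0,"hand": 0.75}
    - {"dx": -7.7,"dy": -11.6,"dz": 10,"ax": 0,"ay": 0,"az": 0,"hand": 0.75}

```text
clock: 5.3
eef_pos: [529.4, -197.1, 29.3]
tool_rot: [-3.14, -0.001, 1.741]
force: [0.5, -0.4, -0.0]
width: 21.3
gripper_force: 0.0
```

```bash
python3 - <<'E'
from h import *
go(530,-197,4,1.745)
i=snap('wrist','wrist3')
E
```

```text
pos [ 529.4 -197.1   29.3] [-3.140e+00 -1.000e-03  1.741e+00] t 5.3 F [ 0.5 -0.4 -0. ] w 21.3
d [-0.01  0.06  2.53] a [-0.002 -0.001 -0.004]
```

View pics/wrist3.png

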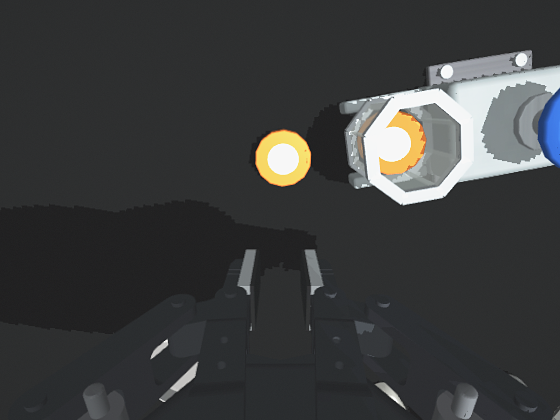

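The seal at (283,157) is centred between the fingertips at (281,255), with the tube well to the right. Descending, then making contact slowly.

Emit:
send_rows:
  series:
    - {"dx": 0,"dy": 0,"dz": 1.5,"ax": 0,"ay": 0,"az": 0,"hand": 0.75}
    - {"dx": 0,"dy": 0,"dz": 2.5,"ax": 0,"ay": 0,"az": 0,"hand": 0.75}
    - {"dx": 0,"dy": 0,"dz": 2.5,"ax": 0,"ay": 0,"az": 0,"hand": 0.75}
    - {"dx": 1,"dy": 0,"dz": 2.5,"ax": 0,"ay": 0,"az": 0,"hand": 0.75}
    - {"dx": 2,"dy": 0,"dz": 2.5,"ax": 0,"ay": 0,"az": 0,"hand": 0.75}
    - {"dx": 2.6,"dy": 0,"dz": 2.5,"ax": 0,"ay": 0,"az": 0,"hand": 0.75}
    - {"dx": 3.2,"dy": -0.1,"dz": 2.5,"ax": 0,"ay": 0,"az": 0,"hand": 0.75}
    - {"dx": 3.8,"dy": -0.3,"dz": 2.5,"ax": 0,"ay": 0,"az": 0,"hand": 0.75}
    - {"dx": 4.4,"dy": -0.5,"dz": 2.5,"ax": 0,"ay": 0,"az": 0,"hand": 0.75}
    - {"dx": 4.8,"dy": -0.6,"dz": 2.5,"ax": 0,"ay": 0,"az": 0,"hand": 0.75}

```text
clock: 6.35
eef_pos: [515.7, -151.1, 5.0]
tool_rot: [-3.141, 0.0, 1.741]
force: [-0.6, 0.1, 0.7]
width: 21.5
gripper_force: 0.2
```

```bash
python3 - <<'E'
from h import *
go(502,-123,4,1.745)
i=snap('wrist','wrist4')
cv2.imwrite('pics/c4.png',np.hstack([i['pixels'],cv2.resize(snap('top')['pixels'][180:285,330:390],(240,420))])[...,::-1])
E
```

```text
pos [ 515.7 -151.1    5. ] [-3.141  0.     1.741] t 6.35 F [-0.6  0.1  0.7] w 21.5
d [ 3.   -0.88  0.1 ] a [-0.     0.    -0.004]
```

View pics/c4.png

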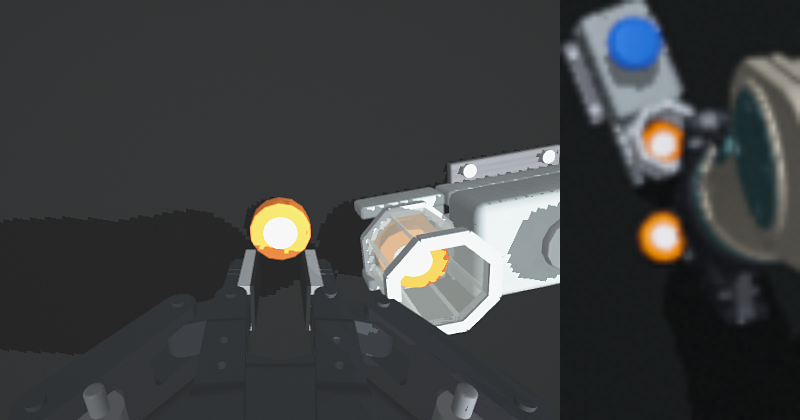

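The seal at (280,230) is nested flat against both tips. Pushing on, drifting slightly away from the tube first.

Emit:
send_rows:
  series:
    - {"dx": 0.4,"dy": -0.25,"dz": 0.05,"ax": 0,"ay": 0,"az": 0,"hand": 0.75}
    - {"dx": 1.0,"dy": -0.6,"dz": 0.05,"ax": 0,"ay": 0,"az": 0,"hand": 0.75}
    - {"dx": 1.7,"dy": -1.0,"dz": 0.05,"ax": 0,"ay": 0,"az": 0,"hand": 0.75}
    - {"dx": 2.5,"dy": -1.3,"dz": 0.05,"ax": 0,"ay": 0,"az": 0,"hand": 0.75}
    - {"dx": 3.4,"dy": -1.4,"dz": 0.05,"ax": 0,"ay": 0,"az": 0,"hand": 0.75}
    - {"dx": 4.4,"dy": -1.4,"dz": 0.05,"ax": 0,"ay": 0,"az": 0,"hand": 0.75}
    - {"dx": 5.4,"dy": -1.4,"dz": 0.05,"ax": 0,"ay": 0,"az": 0,"hand": 0.75}
    - {"dx": 6.4,"dy": -1.3,"dz": 0.05,"ax": 0,"ay": 0,"az": 0,"hand": 0.75}
    - {"dx": 7.4,"dy": -1.2,"dz": 0.05,"ax": 0,"ay": 0,"az": 0,"hand": 0.75}
    - {"dx": 8.4,"dy": -1.1,"dz": 0.05,"ax": 0,"ay": 0,"az": 0,"hand": 0.75}

```text
clock: 7.45
eef_pos: [491.1, -69.3, 4.3]
tool_rot: [3.141, -0.0, 1.741]
force: [0.4, 0.0, 0.0]
width: 21.3
gripper_force: 0.1
```

```bash
cat >> h.py <<'E'
def seal(n='wrist'):
    i=snap(n); h=cv2.cvtColor(i['pixels'],cv2.COLOR_RGB2HSV); m=cv2.inRange(h,(5,90,90),(26,255,255))
    for c in cv2.findContours(m,0,2)[0]:
        if 40<cv2.contourArea(c)<6000:
            P=np.array([onz(i,*x[0],12)[:2] for x in c],np.float32); q,r=cv2.minEnclosingCircle(P); print(n,c.mean((0,1)).round(),np.round(q),round(r)) if r<25 else 0
E
python3 -c "
from h import *
go(477.7,96.8,4,1.745);seal()"
```

```text
pos [491.1 -69.3   4.3] [ 3.141 -0.     1.741] t 7.45 F [0.4 0.  0. ] w 21.3
d [16.6   1.49  0.03] a [ 0.    -0.    -0.004]
wrist [279. 250.] [488. -51.] 14
wrist [281. 211.] [487. -45.] 15
```

Emit:
send_rows:
  series:
    - {"dx": 0.6,"dy": 0.05,"dz": 0,"ax": 0,"ay": 0,"az": 0,"hand": 0.75}
    - {"dx": 1.5,"dy": 0.1,"dz": 0,"ax": 0,"ay": 0,"az": 0,"hand": 0.75}
    - {"dx": 2.5,"dy": 0.2,"dz": 0,"ax": 0,"ay": 0,"az": 0,"hand": 0.75}
    - {"dx": 3.5,"dy": 0.3,"dz": 0,"ax": 0,"ay": 0,"az": 0,"hand": 0.75}
    - {"dx": 4.5,"dy": 0.4,"dz": 0,"ax": 0,"ay": 0,"az": 0,"hand": 0.75}
    - {"dx": 5.5,"dy": 0.5,"dz": 0,"ax": 0,"ay": 0,"az": 0,"hand": 0.75}
    - {"dx": 6.5,"dy": 0.6,"dz": 0,"ax": 0,"ay": 0,"az": 0,"hand": 0.75}
    - {"dx": 7.5,"dy": 0.7,"dz": 0,"ax": 0,"ay": 0,"az": 0,"hand": 0.75}
    - {"dx": 8.3,"dy": 0.8,"dz": 0,"ax": 0,"ay": 0,"az": 0,"hand": 0.75}
    - {"dx": 8.8,"dy": 0.8,"dz": 0,"ax": 0,"ay": 0,"az": 0,"hand": 0.75}

```text
clock: 8.5
eef_pos: [484.1, 18.9, 4.3]
tool_rot: [3.141, -0.0, 1.742]
force: [0.1, 0.8, -0.1]
width: 21.4
gripper_force: 0.1
```

```bash
python3 -c "
from h import *
go(477.7,96.8,4,1.745);seal()"
```

```text
pos [484.1  18.9   4.3] [ 3.141 -0.     1.742] t 8.5 F [ 0.1  0.8 -0.1] w 21.4
d [7.79 0.69 0.04] a [ 0.    -0.    -0.003]
wrist [281. 228.] [480.  42.] 16
```

Emit:
send_rows:
  series:
    - {"dx": 0.6,"dy": 0.05,"dz": 0,"ax": 0,"ay": 0,"az": 0,"hand": 0.75}
    - {"dx": 1.5,"dy": 0.1,"dz": 0,"ax": 0,"ay": 0,"az": 0,"hand": 0.75}
    - {"dx": 2.5,"dy": 0.2,"dz": 0,"ax": 0,"ay": 0,"az": 0,"hand": 0.75}
    - {"dx": 3.5,"dy": 0.3,"dz": 0,"ax": 0,"ay": 0,"az": 0,"hand": 0.75}
    - {"dx": 4.5,"dy": 0.4,"dz": 0,"ax": 0,"ay": 0,"az": 0,"hand": 0.75}
    - {"dx": 5.5,"dy": 0.5,"dz": 0,"ax": 0,"ay": 0,"az": 0,"hand": 0.75}
    - {"dx": 6.4,"dy": 0.6,"dz": 0,"ax": 0,"ay": 0,"az": 0,"hand": 0.75}
    - {"dx": 7.1,"dy": 0.7,"dz": 0,"ax": 0,"ay": 0,"az": 0,"hand": 0.75}
    - {"dx": 7.5,"dy": 0.7,"dz": 0,"ax": 0,"ay": 0,"az": 0,"hand": 0.75}
    - {"dx": 7.7,"dy": 0.7,"dz": 0,"ax": 0,"ay": 0,"az": 0,"hand": 0.75}

```text
clock: 9.55
eef_pos: [477.8, 95.2, 4.3]
tool_rot: [3.142, 0.0, 1.741]
force: [-0.2, -0.3, 0.1]
width: 21.6
gripper_force: 0.1
```

Emit:
send_rows:
  series:
    - {"dx": -0.5,"dy": 0,"dz": 0,"ax": 0,"ay": 0,"az": 0,"hand": 0.75}
    - {"dx": -1.5,"dy": 0,"dz": 0,"ax": 0,"ay": 0,"az": 0,"hand": 0.75}
    - {"dx": -3,"dy": 0,"dz": 0,"ax": 0,"ay": 0,"az": 0,"hand": 0.75}
    - {"dx": -5,"dy": 0,"dz": -2,"ax": 0,"ay": 0,"az": 0,"hand": 0.75}
    - {"dx": -7,"dy": 0,"dz": -5,"ax": 0,"ay": 0,"az": 0,"hand": 0.75}
    - {"dx": -9,"dy": 0,"dz": -9,"ax": 0,"ay": 0,"az": 0,"hand": 0.75}
    - {"dx": -12,"dy": 0,"dz": -12,"ax": 0,"ay": 0,"az": 0,"hand": 0.75}
    - {"dx": -15,"dy": 0,"dz": -15,"ax": 0,"ay": 0,"az": 0,"hand": 0.75}
    - {"dx": -15,"dy": 0,"dz": -15,"ax": 0,"ay": 0,"az": 0,"hand": 0.75}
    - {"dx": -15,"dy": 0,"dz": -15,"ax": 0,"ay": 0,"az": 0,"hand": 0.75}

```text
clock: 10.55
eef_pos: [503.1, -55.3, 154.7]
tool_rot: [3.141, 0.001, 1.736]
force: [-0.3, 0.3, -0.8]
width: 21.6
gripper_force: 0.0
```

```bash
python3 -c "
from h import *
go(477.7,96.8,4,1.745);seal('side')
i=snap('side','side5');c1=cv2.resize(i['pixels'][150:300,190:310],(400,500))
i=snap('top','top5');c2=cv2.resize(i['pixels'][180:300,230:326],(400,500))
cv2.imwrite('pics/c5.png',np.hstack([c1,c2])[...,::-1]);seal('top')"
```

```text
pos [503.1 -55.3 154.7] [3.141e+00 1.000e-03 1.736e+00] t 10.55 F [-0.3  0.3 -0.8] w 21.6
d [ 1.544e+01 -1.000e-02  1.506e+01] a [ 0.001  0.001 -0.009]
top [262. 252.] [473. 115.] 14
```

View pics/c5.png

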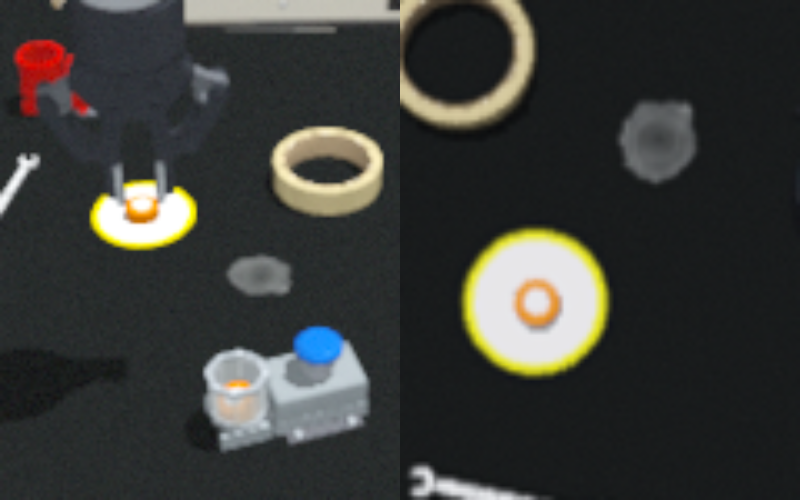

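The seal lies flat in the middle of the spot at (262,252) in the top view. The plunger is up, the other seals are in the tube, and the gripper is clear.

```bash
python3 -c "
from h import *
print(finish_job())"
```

```text
the job is handed in; nothing more can be done
None
```

The job is handed in: one seal was dispensed and pushed to the centre of the white spot, where it lay flat in the last pictures with the plunger up and the arm clear; no verdict came back.

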